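Lock the child-safe cap of the bead jar on the closet shelf

ROBOT

A 6-joint arm with a two-finger parallel gripper is mounted at the origin on the work surface. World frame = base frame: x ahead of the robot, y to its left, z up, the work surface at z = 0. Lengths are in m, angles in rad, forces in N, time in s.
With the tool pointing down it reaches from about 0.25 to 0.8 m from the base axis. Payload 3.9 kg.
Tool frame: the origin (TCP) lies midway between the tips of the shut fingers; the grasp point (between the pads) lies 19 mm behind it; x points along the fingers, y is the direction in which the jaws open and shut, and the axes are right-handed (so a half turn about x gives the same grasp; the last joint's range is limited). The gripper opens to 85 mm and grips with 20 to 120 N. Pads are 22 mm wide; open, the fingers measure 114 mm over their backs; the gripper's body (76 mm by 85 mm) begins 54 mm behind the grasp point. The pads swing forward as they close: fully open they stand 13 mm farther back than shut.
Start: joints at [1.133, 0.26, -0.138, 1.173, 0, 1.571], TCP at [0.223, 0.475, 0.231] pointing down, gripper open.
Joint ranges: [-2.78, 2.78], [-0.83, 1.72], [-1.28, 1.37], [-1.9, 2.12], [-1.57, 1.48], [-3.14, 3.14]. Speed limits (rad/s): [2.57, 2.57, 3.14, 3.14, 3.14, 3.14].

INTERFACE

Orientations are given as a 3x3 rotation matrix whose columns are the frame's x, y, z axes.
In Python, from bench import ctrl, read_camera, recognise, outline_of gives the robot as it stands.
- The arm moves only by the tool arm_command, never from a script. Its argument "rows" is a list of rows, each a list of 7 numbers: the turn, a rotation vector about the world's x, y, z in degrees, then the shift along the world's x, y, z in cm, then the gripper command: -1 is shut, 1 is fully open, values between are in proportion. A call has 1 to 12 rows; each row is the pose to reach, as a shift and turn from the pose commanded when the call began; what a row does not reach only later rows make up. A row lasts 1/12 s, in which the tool goes at most 41.7 mm and 7.16 degrees, less where a joint would pass 70% of its speed; a pose out of reach is approached as far as the arm can. A call with a gripper value outside its range is refused whole. The fingers move at their own pace and stop on an object; "grip_force" is the grip in N (left out, the last holds). Time passes only in rows, so rows that repeat a pose let the fingers close. It gives the time, the measured TCP pose, the force and the opening at its end, in the units of the state.
- ctrl.state(): the state, without advancing time (a new reading comes with each control period).
- read_camera(name): name is "side" or "top" or "wrist"; returns a dict with "image" (384x512x3 uint8, blue, green, red), "depth" (384x512 float32, m along the optical axis (not along the pixel's ray), 0 where there is no reading), "camera_matrix" (3x3 intrinsics, pixels), "k1" (the pictures are not rectified: a ray, as slopes to the right and down, at radius r is drawn at 1 + k1 r^2 times it, then the intrinsics apply), "eye" and "orientation" of the camera in the world. Camera axes: x right, y down, z forward; pixel columns grow to the right and rows downward; lengths in m; the calibration is good to about 2 mm. A picture is of the moment at which its call begins.
- ctrl.hand_in(): hands the job in, once; it reports no verdict.
Trained networks look in the newest picture that a camera, given by its name, has taken for a name from the list of things; names that differ only in an ending like _2 or _b are one class to them, and where a whole thing is asked for, a point or a joint stands for the part that bears it (a point fixed in the world has none). Each returns a list of dicts, best first, with "p" (0 to 1); they miss things now and then, are a little off and sometimes report something else, mostly with a low value. They report only what shows in the picture. A call takes as long as a camera call.
- recognise(name, camera): "at" ([x, y, z] in m, in world coordinates, good to about 4 mm: the middle of the surface that is visible of it).
- outline_of(name, camera): "pixels" (384x512 bool, what is visible of it).
The state is a dict: "clock": time; "q": joint angles; "joint_vel": joint speeds; "joint_torque": joint torques, N m; "tcp_pos": TCP position; "eef_rot": TCP orientation; "contact_force": force on the tool from outside, world axes, zero at the start; "torque": the same for the moment, N m; "width": opening from 0.0 (shut) to 1.0 (fully open).
Only numpy, scipy, OpenCV 4.12 (cv2) and the standard library are available. Lean on these libraries where they do the work, as an engineer would, in place of code of your own. Each camera call takes 0.05 s, during which the arm holds its last target.

TASK

Lock the child-safe cap of the bead jar, the one with the blue cap: push the cap right down and, while holding it down, turn it clockwise as seen from above until its yellow pointer is at the green mark, then let go so that the cap springs back up, locked. Leave the jar with the white cap just as it is.

Things in the scene. Friction and masses are not known exactly. Their poses are not given: they have to be found in the camera images.
- blue_grip (a point): Centre of the blue cap's wing grip, on the turning axis, 111 mm above the shelf with the cap up. The grip is an upright bar 50 mm long (along x, which points to its yellow pointer end and turns with the cap), 16 wide (y), 26 tall (z up); its top is 13 mm above this point, the cap's flat top (68 mm across) 13 mm below. The jar, foot 100 mm across, is fixed to the shelf.
- blue_press (a joint): How far the blue cap is pushed down, m: 0 up, 0.010 at the bottom stop. A spring holds it up (4 N to start, 11 N at the bottom) and lifts it when let go. Two lugs inside the cap meet ridges on the neck: it can turn past them only while pushed down more than about 0.005 (0.008 is safe).
- blue_twist (a joint): Turn of the blue cap, clockwise from above, rad: 0 with the pointer at the red mark on the jar's 100 mm white collar (starts at 0 to 0.15), 1.05 at the green mark, hard stop 1.15. With the cap up, ridges bar the way from about 0.32 to 0.78. Turning takes under 0.2 N m; it stays where left. Let go past 0.85, the cap rises and is locked.
- white_pointer (a point): Pointer end of the wing grip on the white cap of a like, empty jar, also fixed to the shelf: 25 mm from that cap's axis, at half the grip's height. The point's x axis points away from the cap's axis. This cap is to be left alone.

How it is judged:
At the end, for the whole second after the job is handed in: The blue cap is turned clockwise past the inner ridges (more than 0.8 rad from the red mark) and has sprung back up to within 3 mm of its top position, so that it is locked (value of joint blue_twist above 0.8 rad and value of joint blue_press below 0.003 m); the robot touches nothing.
It fails at once if the white cap is turned or pushed by more than 6 mm at its pointer (distance of white_pointer from where it was at the start of the episode above 0.006 m).
It also fails if it takes over 34 s, if anything falls off the work surface, if the arm or the gripper's body presses on something with over 40 N, if the wrist force passes 120 N, or if a joint passes its speed limit or range.

## Working session

There is one attempt and no reset: what is moved stays moved. The work goes in short steps, Python scripts to look and compute and a tool call to move; the robot and the scene stay as the last step left them, time stands still between calls to the robot, and variables do not carry over. Pictures are saved under pics/ and viewed, and the job is handed in when it is done.

Besides the shell and the picture viewer there is one more tool, called after "Request:" in YAML: its name, and indented under it one key for each argument. arm_command: Moves the arm, as the interface text tells. Its arguments: {"type":"object","properties":{"rows":{"type":"array","items":{"type":"array","items":{"type":"number"}}},"grip_force":{"type":"number"}},"required":["rows"]}

```bash
mkdir -p pics; ls
cat > h.py <<'E'
import numpy as np,cv2
from bench import ctrl, read_camera, recognise, outline_of
def snap(cam,fn):
    r=read_camera(cam); cv2.imwrite('pics/'+fn,r['image']); return r
def cloud(r):
    K=r['camera_matrix'];h,w=r['depth'].shape
    u,v=np.meshgrid(np.arange(w),np.arange(h))
    p=np.stack([u,v],-1).reshape(-1,1,2).astype(float)
    n=cv2.undistortPoints(p,np.array(K,float),np.array([r['k1'],0,0,0,0.])).reshape(h,w,2)
    d=r['depth'][...,None]
    c=np.concatenate([n*d,d],-1)
    return c@np.array(r['orientation']).T+np.array(r['eye'])
E
python3 - <<'E'
from h import *
s=ctrl.state();print({k:np.round(v,3) for k,v in s.items()})
for c in ['top','side','wrist']:
    r=snap(c,c+'0.png')
    np.savez(c+'0.npz',P=cloud(r),im=r['image'])
    for n in ['blue_grip','white_pointer']:
        print(c,n,[(np.round(x['at'],4),round(x['p'],2)) for x in recognise(n,c)])
E
```

```text
pics
{'clock': np.float64(0.0), 'q': array([ 1.133,  0.261, -0.139,  1.173, -0.   ,  1.571]), 'joint_vel': array([-0.001, -0.   , -0.001,  0.002, -0.001, -0.   ]), 'joint_torque': array([ 1.0000e-03, -4.0568e+01,  2.5392e+01,  1.9000e-02,  0.0000e+00,
       -0.0000e+00]), 'tcp_pos': array([0.222, 0.475, 0.23 ]), 'eef_rot': array([[-0.001,  0.424,  0.906],
       [-0.002,  0.906, -0.424],
       [-1.   , -0.002,  0.   ]]), 'contact_force': array([-0.532, -0.549, -0.495]), 'torque': array([ 0.049, -0.013,  0.001]), 'width': np.float64(0.997)}
top blue_grip [(array([ 0.4567, -0.1142,  0.0952]), 0.77)]
top white_pointer [(array([0.5081, 0.1943, 0.1034]), 0.61)]
side blue_grip [(array([ 0.4611, -0.1099,  0.1024]), 0.85)]
side white_pointer [(array([0.5053, 0.2001, 0.0992]), 0.56)]
wrist blue_grip []
wrist white_pointer []
```

View pics/top0.png

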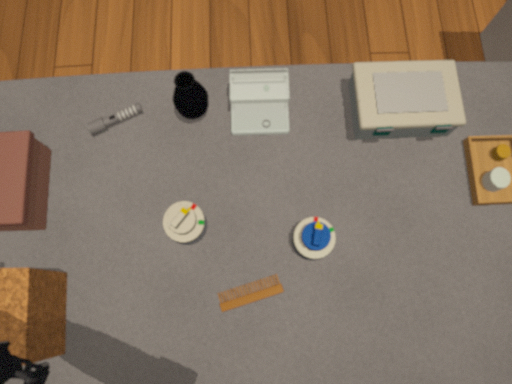

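View pics/side0.png

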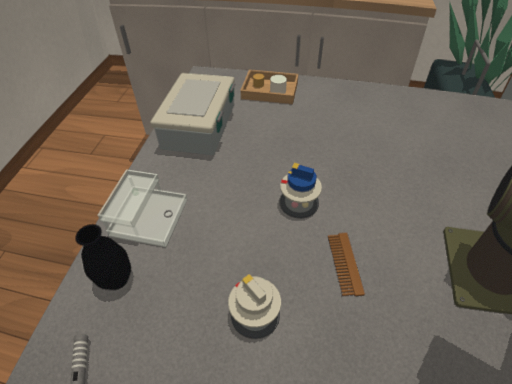

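Run:
```python
from h import *
for c in ['top','side']:
    d=np.load(c+'0.npz');P=d['P'];im=d['im'].astype(int)
    m=(abs(P[...,0]-.46)<.08)&(abs(P[...,1]+.112)<.08)
    hs,_=np.histogram(P[m][:,2],bins=np.arange(-.01,.15,.005));print(c,hs)
    t=m&(P[...,2]>.112)
    Q=P[t];print('top pts',len(Q),Q.mean(0),np.percentile(Q,[2,50,98],axis=0))
    if len(Q)>5:
        (cx,sz,a)=cv2.minAreaRect(Q[:,:2].astype(np.float32)*1000);print(cx,sz,a)
    hsv=cv2.cvtColor(d['im'],cv2.COLOR_BGR2HSV)
    for nm,lo,hi in [('yel',20,35),('grn',45,80),('red',0,8),('blue',100,125)]:
        k=m&(hsv[...,0]>=lo)&(hsv[...,0]<=hi)&(hsv[...,1]>120)&(hsv[...,2]>60)&(P[...,2]>.03)
        v,u=np.nonzero(k)
        if len(u):print(nm,len(u),P[k].mean(0).round(4),'px',u.mean().round(1),v.mean().round(1),'z',np.percentile(P[k][:,2],[5,50,95]).round(4))
```

```text
top [   8  934 1541  127    8    0    0    0    0    0    0    0    0   11
  386  285    3    1    9    6   25  360  120    4    9    9   88   72
    0    0    0]
top pts 175 [ 0.45877022 -0.11754473  0.12397157] [[ 0.43504581 -0.12837917  0.1139906 ]
 [ 0.45845743 -0.11725041  0.12441417]
 [ 0.48308273 -0.10730933  0.12861706]]
(459.6263732910156, -118.15630340576172) (16.701765060424805, 50.96928787231445) 76.90447998046875
yel 38 [ 0.4784 -0.1222  0.1228] px 318.2 225.2 z [0.0996 0.1256 0.1285]
grn 9 [ 0.4756 -0.16    0.0656] px 331.0 229.3 z [0.0636 0.0649 0.0686]
red 12 [ 0.5038 -0.125   0.0662] px 315.7 218.2 z [0.0636 0.0659 0.0697]
blue 520 [ 0.454  -0.1162  0.1046] px 315.3 237.1 z [0.096  0.0996 0.1258]
side [   0 1200  738  220   30   40   38   35   36   21    9    0    0   23
  477   45    0   11   45   37   46  248   36   32   34   42  102   17
    0    0    0]
top pts 181 [ 0.46015856 -0.11718642  0.12107969] [[ 0.43621432 -0.13061808  0.11266889]
 [ 0.45987946 -0.11607797  0.12291333]
 [ 0.48395417 -0.1079905   0.12590523]]
(460.3163757324219, -120.02828216552734) (18.54970932006836, 50.24569320678711) 78.99053955078125
yel 30 [ 0.4801 -0.1249  0.1205] px 294.1 166.3 z [0.0983 0.1242 0.1258]
red 18 [ 0.5028 -0.1267  0.0646] px 283.4 181.2 z [0.0634 0.0645 0.066 ]
blue 536 [ 0.4583 -0.1065  0.1034] px 302.0 178.3 z [0.0876 0.0984 0.1238]
```

The top view shows the blue cap at about (316,237). Its pointer is at (318,225), the red mark at (316,218) and the green mark at (331,229). I'll check the clearance around the start pose before moving.

Run:
```python
from h import *
P=np.load('top0.npz')['P']
for u,v in [(35,285),(35,310),(60,300),(60,340),(15,360),(15,180)]:
    print(u,v,P[v,u].round(3))
m=(P[...,2]>.14)&(P[...,0]<.7)&(P[...,0]>0)
Q=P[m];print(len(Q));
for y in np.arange(-.5,.8,.1):
    k=Q[abs(Q[:,1]-y)<.05]
    if len(k):print(round(y,2),k.min(0).round(2),k.max(0).round(2))
```

```text
35 285 [0.363 0.501 0.169]
35 310 [0.31  0.5   0.166]
60 300 [0.33  0.502 0.035]
60 340 [0.235 0.501 0.031]
15 360 [0.226 0.451 0.333]
15 180 [0.608 0.582 0.14 ]
6814
-0.0 [0.33 0.02 1.13] [0.33 0.02 1.13]
0.4 [0.18 0.4  0.24] [0.25 0.45 0.4 ]
0.5 [0.19 0.45 0.14] [0.4  0.55 0.38]
0.6 [0.25 0.55 0.14] [0.7  0.63 0.21]
```

View pics/wrist0.png

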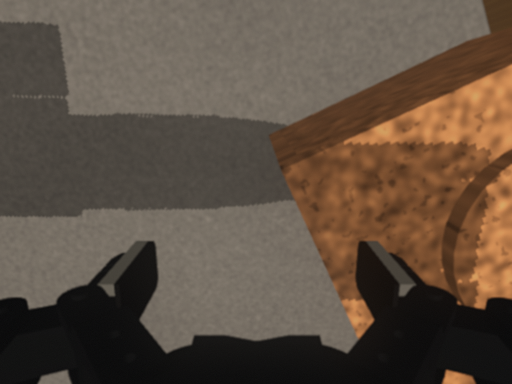

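Request:
arm_command:
  rows:
    - [0, 0, 1, 0.5, -3.5, 0.5, 1]
    - [0, 0, 2, 2, -7, 1, 1]
    - [0, 0, 3, 3.5, -10.5, 1, 1]
    - [0, 0, 4, 5, -14, 1, 1]
    - [0, 0, 5, 6.5, -17.5, 1, 1]
    - [0, 0, 6, 8, -21, 1, 1]
    - [0, 0, 7, 9.5, -24.5, 1, 1]
    - [0, 0, 8, 11, -28, 1, 1]
    - [0, 0, 9, 12.5, -31.5, 1, 1]
    - [0, 0, 10, 14, -35, 1, 1]
    - [0, 0, 11, 15.5, -38.5, 1, 1]
    - [0, 0, 12, 17, -42, 1, 1]
  grip_force: 60

```text
clock: 1.45
tcp_pos: [0.393, 0.0536, 0.2416]
eef_rot: [[0.001, 0.226, 0.974], [0.0, 0.974, -0.226], [-1.0, 0.001, 0.001]]
contact_force: [0.6, 0.9, 0.8]
width: 1.003
```

Run:
```python
from h import *
s=ctrl.state();print(s['clock'],s['q'].round(3),s['tcp_pos'].round(4),s['eef_rot'].round(3))
```

```text
1.45 [ 0.136  0.034 -0.387  1.149  0.     0.363] [0.393  0.0536 0.2416] [[ 0.001  0.226  0.974]
 [ 0.     0.974 -0.226]
 [-1.     0.001  0.001]]
```

Request:
arm_command:
  rows:
    - [0, 0, 0, 1.3, -3.4, -1, 1]
    - [0, 0, 0, 2.6, -6.8, -2, 1]
    - [0, 0, 0, 4, -10.2, -3, 1]
    - [0, 0, 0, 5.3, -13.6, -4, 1]
    - [0, 0, 0, 6.7, -17.2, -5, 1]
    - [0, 0, 0, 6.7, -17.2, -5, 1]
    - [0, 0, 0, 6.7, -17.2, -5, 1]

```text
clock: 2.03
tcp_pos: [0.4596, -0.1181, 0.1905]
eef_rot: [[-0.001, 0.23, 0.973], [0.001, 0.973, -0.23], [-1.0, 0.0, -0.001]]
contact_force: [-0.0, 0.4, 0.3]
width: 0.996
```

Run:
```python
from h import *
r=snap('wrist','wrist1.png');P=cloud(r)
print([(np.round(x['at'],4),round(x['p'],2)) for x in recognise('blue_grip','wrist')])
m=(abs(P[...,0]-.46)<.05)&(abs(P[...,1]+.112)<.05)
t=m&(P[...,2]>.114)&(P[...,2]<.135)
Q=P[t];print(len(Q),np.percentile(Q,[2,50,98],axis=0).round(4))
print(cv2.minAreaRect(Q[:,:2].astype(np.float32)*1000))
s=ctrl.state();print(s['clock'],s['q'].round(3),s['tcp_pos'].round(4))
```

```text
[(array([ 0.4558, -0.1161,  0.1024]), 0.57)]
1764 [[ 0.4341 -0.1307  0.1194]
 [ 0.4568 -0.12    0.1233]
 [ 0.4811 -0.1096  0.1249]]
((458.0799255371094, -120.33885955810547), (16.192031860351562, 49.664833068847656), 77.54364013671875)
2.1333 [-0.248  0.195 -0.333  1.044  0.    -0.019] [ 0.4591 -0.1161  0.1913]
```

View pics/wrist1.png

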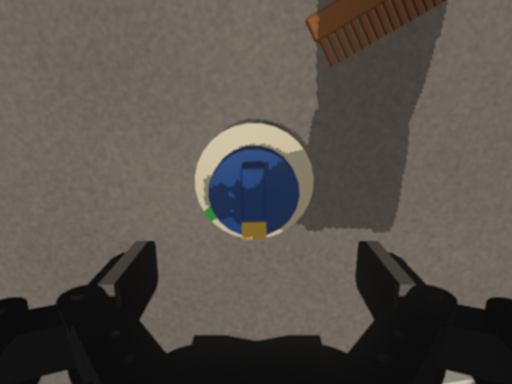

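The wrist view shows the bar upright at column 254, midway between the fingers and aligned with them. I'll descend and grip it.

Request:
arm_command:
  rows:
    - [0, 0, 0, 0, -0.1, -3, 1]
    - [0, 0, 0, 0, -0.1, -6, 1]
    - [0, 0, 0, 0, -0.1, -8, 1]
    - [0, 0, 0, 0, -0.1, -8.8, 1]
    - [0, 0, 0, 0, -0.1, -8.8, 1]
    - [0, 0, 0, 0, -0.1, -8.8, -1]
    - [0, 0, 0, 0, -0.1, -8.8, -1]
    - [0, 0, 0, 0, -0.1, -8.8, -1]
    - [0, 0, 0, 0, -0.1, -8.8, -1]
    - [0, 0, 0, 0, -0.1, -8.8, -1]
    - [0, 0, 0, 0, -0.1, -8.8, -1]
    - [0, 0, 0, 0, -0.1, -8.8, -1]
  grip_force: 60

```text
clock: 3.13
tcp_pos: [0.4595, -0.1202, 0.1041]
eef_rot: [[-0.0, 0.228, 0.974], [-0.006, 0.974, -0.228], [-1.0, -0.006, 0.001]]
contact_force: [-2.1, -7.4, 4.4]
width: 0.17
```

Request:
arm_command:
  rows:
    - [0, 0, 0, 0, 0, 0, -1]
    - [0, 0, 0, 0, 0, 0, -1]
    - [0, 0, 0, 0, 0, 0, -1]
    - [0, 0, 0, 0, 0, 0, -1]

```text
clock: 3.47
tcp_pos: [0.4595, -0.1202, 0.1041]
eef_rot: [[0.0, 0.228, 0.974], [-0.006, 0.974, -0.228], [-1.0, -0.006, 0.001]]
contact_force: [-1.9, -7.2, 4.2]
width: 0.168
```

Request:
arm_command:
  rows:
    - [0, 0, 0, 0, -0.1, -0.3, -1]
    - [0, 0, 0, 0, -0.1, -0.6, -1]
    - [0, 0, 0, 0, -0.1, -0.9, -1]
    - [0, 0, 0, 0, -0.1, -1.1, -1]
    - [0, 0, 0, 0, -0.1, -1.1, -1]
    - [0, 0, 0, 0, -0.1, -1.1, -1]

```text
clock: 3.97
tcp_pos: [0.4596, -0.1203, 0.0945]
eef_rot: [[0.001, 0.227, 0.974], [-0.004, 0.974, -0.227], [-1.0, -0.004, 0.002]]
contact_force: [-6.3, -3.3, 15.7]
width: 0.17
```

Request:
arm_command:
  rows:
    - [0, 0, 0, 0, 0, -0.2, -1]
    - [0, 0, 0, 0, 0, -0.2, -1]
    - [0, 0, 0, 0, 0, -0.2, -1]

```text
clock: 4.22
tcp_pos: [0.4596, -0.1203, 0.0944]
eef_rot: [[0.002, 0.227, 0.974], [-0.004, 0.974, -0.227], [-1.0, -0.004, 0.003]]
contact_force: [-10.4, -1.9, 31.2]
width: 0.174
```

Run:
```python
from h import *
r=snap('side','side2.png');
im=r['image'][130:240,240:360];cv2.imwrite('pics/side2c.png',cv2.resize(im,None,fx=5,fy=5))
s=ctrl.state();print(s['clock'],s['q'].round(3),s['tcp_pos'].round(4),s['contact_force'],s['torque'])
```

```text
4.2667 [-0.254  0.279 -0.499  0.79  -0.004 -0.024] [ 0.4596 -0.1203  0.0944] [-10.72723284  -2.89714102  31.64298948] [-0.30985076  2.16824314  0.04633665]
```

View pics/side2c.png

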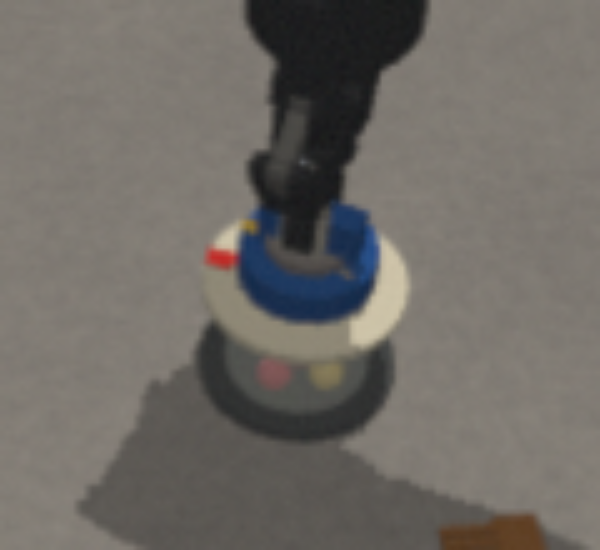

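The cap is at its bottom stop: the force rose to 31 N with no further travel. I'll ease off 1 mm and turn clockwise.

Request:
arm_command:
  rows:
    - [0, 0, 0, -0.1, 0, -0.1, -1]
    - [0, 0, -5, -0.1, 0, -0.1, -1]
    - [0, 0, -10, -0.1, 0, -0.1, -1]
    - [0, 0, -15, -0.1, 0, -0.1, -1]
    - [0, 0, -20, -0.1, 0, -0.1, -1]
    - [0, 0, -25, -0.1, 0, -0.1, -1]

```text
clock: 4.77
tcp_pos: [0.4596, -0.1206, 0.0944]
eef_rot: [[0.004, 0.621, 0.784], [-0.005, 0.784, -0.621], [-1.0, -0.001, 0.006]]
contact_force: [-10.9, -2.2, 37.1]
width: 0.17
```

That call pushed 1 mm further down instead of easing off, because shifts are relative to the start of the call. I'll ease up while continuing the turn.

Request:
arm_command:
  rows:
    - [0, 0, 0, 0, 0, 0.15, -1]
    - [0, 0, -5, 0, 0, 0.15, -1]
    - [0, 0, -10, 0, 0, 0.15, -1]
    - [0, 0, -15, 0, 0, 0.15, -1]
    - [0, 0, -20, 0, 0, 0.15, -1]
    - [0, 0, -25, 0, 0, 0.15, -1]
    - [0, 0, -30, 0, 0, 0.15, -1]
    - [0, 0, -33, 0, 0, 0.15, -1]
    - [0, 0, -33, 0, 0, 0.15, -1]
    - [0, 0, -33, 0, 0, 0.15, -1]

```text
clock: 5.6
tcp_pos: [0.4593, -0.1208, 0.0944]
eef_rot: [[0.003, 0.946, 0.323], [-0.005, 0.323, -0.946], [-1.0, 0.001, 0.006]]
contact_force: [-7.1, -3.5, 24.5]
width: 0.171
```

Run:
```python
from h import *
r=snap('side','side3.png');
im=r['image'][130:240,240:360];cv2.imwrite('pics/side3c.png',cv2.resize(im,None,fx=5,fy=5))
s=ctrl.state();print(s['clock'],s['q'].round(3),s['tcp_pos'].round(4),s['contact_force'],s['torque'],np.degrees(np.arctan2(s['eef_rot'][1,2],s['eef_rot'][0,2])))
```

```text
5.65 [-0.254  0.278 -0.5    0.788 -0.004  0.988] [ 0.4593 -0.1208  0.0945] [-7.2412728  -3.22358453 26.57477412] [-0.64284284  1.68988022 -0.09599635] -71.17213709843466
```

View pics/side3c.png

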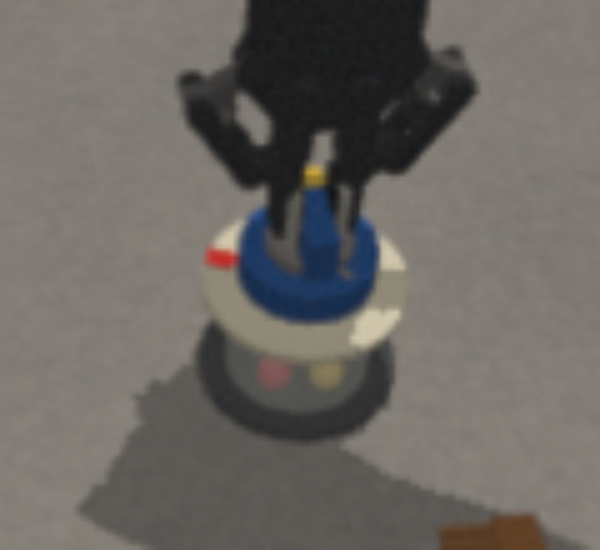

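The cap has turned about 58° and the pointer is at the far side, at the green mark. I'll release it and retreat straight up.

Request:
arm_command:
  rows:
    - [0, 0, 0, 0, 0, 0.2, -1]
    - [0, 0, 0, 0, 0, 0.2, 1]
    - [0, 0, 0, 0, 0, 0.2, 1]
    - [0, 0, 0, 0, 0, 0.4, 1]
    - [0, 0, 0, 0, 0, 0.6, 1]
    - [0, 0, 0, 0, 0, 0.6, 1]
    - [0, 0, 0, 0, 0, 1, 1]
    - [0, 0, 0, 0, 0, 1, 1]
    - [0, 0, 0, 0, 0, 1, 1]
    - [0, 0, 0, 0, 0, 1, 1]

```text
clock: 6.48
tcp_pos: [0.4583, -0.1185, 0.1006]
eef_rot: [[-0.001, 0.946, 0.324], [0.0, 0.324, -0.946], [-1.0, -0.001, -0.0]]
contact_force: [-0.4, 0.3, -0.0]
width: 1.0
```

Request:
arm_command:
  rows:
    - [0, 0, 0, 0, 0, 2, 1]
    - [0, 0, 0, 0, 0, 5, 1]
    - [0, 0, 0, 0, 0, 8, 1]
    - [0, 0, 0, -3, 0, 11, 1]
    - [0, 0, 0, -6, 0, 12, 1]
    - [0, 0, 0, -9, 0, 12, 1]
    - [0, 0, 0, -12, 0, 12, 1]
    - [0, 0, 0, -12, 0, 12, 1]

```text
clock: 7.15
tcp_pos: [0.3323, -0.1174, 0.2203]
eef_rot: [[-0.005, 0.946, 0.323], [0.001, 0.323, -0.946], [-1.0, -0.005, -0.003]]
contact_force: [-0.2, 0.5, -0.4]
width: 1.001
```

Run:
```python
from h import *
for c in ['top','side']:
    r=snap(c,c+'4.png');P=cloud(r)
    u0,v0=(255,180) if c=='top' else (240,130)
    cv2.imwrite(f'pics/{c}4c.png',cv2.resize(r['image'][v0:v0+110,u0:u0+120],None,fx=5,fy=5))
    m=(abs(P[...,0]-.46)<.045)&(abs(P[...,1]+.118)<.045)
    Q=P[m&(P[...,2]>.112)&(P[...,2]<.14)]
    print(c,len(Q),np.percentile(Q[:,2],[50,90]).round(4),cv2.minAreaRect(Q[:,:2].astype(np.float32)*1000))
    hs,e=np.histogram(P[m][:,2],bins=np.arange(.08,.14,.004));print(hs)
    hsv=cv2.cvtColor(r['image'],cv2.COLOR_BGR2HSV)
    k=m&(hsv[...,0]>=20)&(hsv[...,0]<=35)&(hsv[...,1]>120)&(P[...,2]>.09)
    print('yel',P[k].mean(0).round(4))
    print([(np.round(x['at'],4),round(x['p'],2)) for x in recognise('white_pointer',c)])
s=ctrl.state();print(s['clock'],s['tcp_pos'].round(4),s['contact_force'].round(1),s['width'])
```

```text
top 169 [0.1246 0.1272] ((459.2030334472656, -117.98165893554688), (16.366247177124023, 49.755680084228516), 19.21721076965332)
[  8   2   8  58 340 105   4   6   3   5  61  93   7   0   0]
yel [ 0.4656 -0.1382  0.1213]
[(array([0.5063, 0.1938, 0.0993]), 0.57)]
side 150 [0.1232 0.1249] ((460.64691162109375, -119.60147857666016), (16.22591209411621, 50.4709587097168), 18.66170883178711)
[ 30  33  36  55 299  14  18  14  19  14  73  44   0   0   0]
yel [ 0.4657 -0.1381  0.1247]
[(array([0.506 , 0.1979, 0.0996]), 0.66)]
7.35 [ 0.3395 -0.1187  0.2209] [-0.  -0.7 -0.5] 1.0032025900064752
```

View pics/top4c.png

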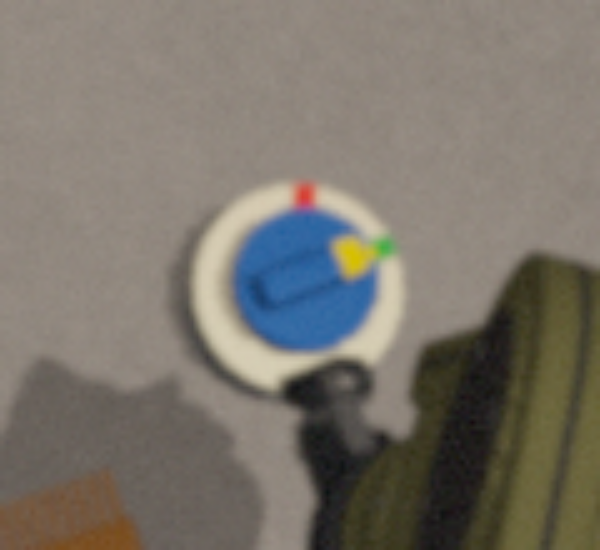

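View pics/side4c.png

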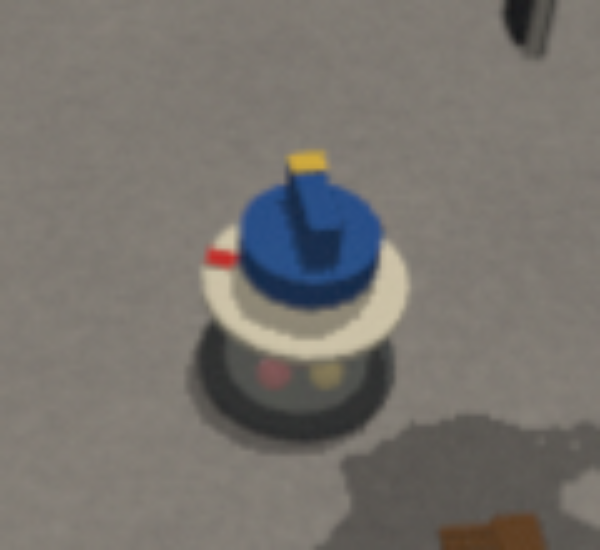

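The top view shows the pointer (crop (350,257)) at the green mark (385,245). In the side view the cap is back up with a gap under it, and its top measures 0.124 m, the same as at the start. The gripper is clear, so I'll hand in.

```bash
python3 -c "
from bench import ctrl
print(ctrl.hand_in())"
```

```text
the job is handed in; nothing more can be done
None
```

The blue cap is locked, as far as my last checks show, and the job was handed in at about 7.4 s. I gripped its wing bar, pushed the cap to the bottom stop, turned it clockwise about 58°, let go, and backed the gripper away.

- **Turn:** the bar's direction went from about -13° to -71°. That puts it roughly 1.08 rad from the red mark. In the top view the yellow pointer sits at the green mark.
- **Height:** the grip's top measures about 0.124 m again, as at the start, so the cap has sprung back up.
- **Contact:** the gripper is clear of everything, with the force reading near zero.
- **White cap:** the arm never came near it, and its recognised pointer position changed by 2–5 mm, about the recogniser's 4 mm accuracy. I did not measure it any other way.
- **One slip:** at the start of the turn I pressed 1 mm further down when I meant to ease off. The measured downward force was 37 N at the end of that move, and I eased off in the next one.

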